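# Tip a rejected shaft into the red lane

### The arm

A 6-joint arm with a two-finger parallel gripper is mounted at the origin on a cart in front of the work surface, level with it; the furniture and walls round the work are solid. World frame = base frame: x ahead of the robot, y to its left, z up, the work surface at z = 0. Lengths are in m, angles in rad, forces in N, time in s.
With the tool pointing down it reaches from about 0.35 to 0.85 m from the base axis. Payload 8.1 kg.
Tool frame: the origin (TCP) lies on the front face of the gripper's body, between the roots of the fingers; the fingertips stand 84 mm ahead of it and the grasp point (between the pads) lies 65 mm ahead of it; x points along the fingers, y is the direction in which the jaws open and shut, and the axes are right-handed (so a half turn about x gives the same grasp; the last joint's range is limited). The gripper opens to 93 mm and grips with 3 to 60 N. Pads are 15 mm wide; open, the fingers measure 128 mm over their backs; the gripper's body (75 mm by 188 mm) begins 65 mm behind the grasp point.
Start: joints at [-1.382, 0.13, 1.488, -0, 1.523, -0.085], TCP at [0.162, -0.578, 0.303] pointing down, gripper open.
Joint ranges: [-2.96, 2.96], [-0.89, 2.26], [0.02, 2.5], [-1.34, 4.48], [0, 2.73], [-2.66, 2.66]. Speed limits (rad/s): [2.39, 2.39, 2.79, 3.14, 3.14, 3.14].

### API

Orientations are given as a rotation vector (axis times angle).
In Python, from plant import telemetry, read_camera, camera_params, robot gives the robot as it stands.
- The arm moves only by the tool step_arm, never from a script. Its argument "commands" is a list of rows, each an object with "xyz": the shift along the tool's x, y, z in mm, a list of three; "turn": the turn, a rotation vector about the tool's x, y, z in rad, a list of three; "grip": the finger opening in mm, from 0 to 93. In form: [{"xyz": [dx, dy, dz], "turn": [ax, ay, az], "grip": grip}, ...]. A call has 1 to 12 rows; each row is the pose to reach, as a shift and turn from the pose commanded when the call began, along the tool's axes at that moment; what a row does not reach only later rows make up. A row lasts 1/8 s, in which the tool goes at most 62.5 mm and 10.7 degrees, less where a joint would pass 70% of its speed; a pose out of reach is approached as far as the arm can. A call with a gripper value outside its range is refused whole. The fingers move at their own pace and stop on an object; "force" is the grip in N (left out, the last holds). Time passes only in rows, so rows that repeat a pose let the fingers close. It gives the time, the measured TCP pose, the force and the opening at its end, in the units of the state.
- telemetry.read_state(): the state, without advancing time (a new reading comes with each control period).
- read_camera(name): name is "side" or "top"; returns the picture (480x640x3 uint8, red, green, blue); there is no depth.
- camera_params(name): a dict with "mtx" (3x3 intrinsics, pixels), "k1" (the pictures are not rectified: a ray, as slopes to the right and down, at radius r is drawn at 1 + k1 r^2 times it, then the intrinsics apply), "rvec" (rotation vector, rad) and "tvec" (3), from world to camera coordinates, as OpenCV has them. Camera axes: x right, y down, z forward; pixel columns grow to the right and rows downward; lengths in m; the calibration is good to about 2 mm. A picture is of the moment at which its call begins. camera_params takes no time and is no camera call.
- robot.close_job(): hands the job in, once; it reports no verdict.
The state is a dict: "t": time; "q": joint angles; "dq": joint speeds; "joint_torque": joint torques, N m; "tool_pos": TCP position; "orientation": TCP orientation; "force": force on the tool from outside, world axes, zero at the start; "wrist_torque": the same for the moment, N m; "opening": finger opening in m.
Only numpy, scipy, OpenCV 4.12 (cv2) and the standard library are available. Lean on these libraries where they do the work, as an engineer would, in place of code of your own. Each camera call takes 0.05 s, during which the arm holds its last target. There are 200 camera calls.

### The job

The splined shaft standing on the steel plate in the middle of the wooden sorting board has failed inspection. Push it over near its top with the closed fingertips so that it topples into the lane with the red mat, then push the lying shaft along the lane until its nose rests against the stop at the end of that lane. Do not grip or lift the shaft, do not let it fall into the green lane or off the board, leave the oil can, the V block and the wire brush beside the board where they are, and finish with the fingers clear.

Things in the scene. Friction and masses are not known exactly. Their poses are not given: they have to be found in the camera images.
- board: Plywood sorting board, fixed, 90 x 460 mm, long along its y; origin under its centre, at bench height. A channel 66 mm wide runs along it between wooden rails; its floor (steel plate in the middle 78 mm, a coloured mat on each side) is 12 mm above the bench, rail tops 22 mm. An aluminium stop closes each end, top 38 mm above the bench, inner face at y = +215 and -215 mm in the board frame.
- red_mat: Red mat, 64 x 172 x 2 mm, glued to the floor of one lane of the board, its centre 127 mm from the board's centre, either on the board's +y or on its -y side (it differs from start to start). Origin under its centre. It is the lane for rejects.
- green_mat: Green mat, the same size, in the lane on the other side of the board's centre.
- shaft: Dark splined shaft, loose, 0.55 to 0.95 kg, standing on the steel plate. 136 mm long: lower 100 mm 37 mm thick, then 23 mm of 28 mm, then a 20 mm nose. Origin at the centre of its base (wide end), z axis towards the nose. Pushed level 100 mm or more above the channel floor for some 40 mm (1 to 3 N) it topples. Lying, its axis is 18 mm above that floor and it slides when pushed on its base (3 to 11 N).
- shaft_nose (a point): Centre of the shaft's nose end, 136 mm from the base centre along the shaft's axis. When home, it is 215 mm from the board's centre along the board's y, touching the stop.
- oil_can: Bystander: copper-coloured oil can with a thin spout, 68 x 96 x 177 mm, standing beside the far side of the board. Origin under its centre.
- v_block: Bystander: grey steel V block, 60 x 50 x 34 mm, standing beside the far side of the board. Origin under its centre.
- cup_brush: Bystander: wire cup brush standing on its bristles, 62 x 60 x 58 mm, beside the near side of the board. Origin under its centre.
Mind the look-alikes: they are no part of the job. Of the things shaped like the shaft, the steel one is meant.

How it is judged:
On the way:
1. the shaft has toppled and lies flat in the red lane, nose towards that lane's stop (angle between shaft's own z axis and vertical between 1.45 and 1.69 rad and x of shaft in the frame of board between -0.033 and 0.033 m and x of shaft_nose in the frame of board between -0.033 and 0.033 m and height (world z) of shaft between 0.02 and 0.04 m and height (world z) of shaft_nose between 0.02 and 0.04 m and ((y of red_mat in the frame of board above 0 m and y of shaft_nose in the frame of board above 0.12 m and y of shaft in the frame of board above -0.01 m) or (y of red_mat in the frame of board below 0 m and y of shaft_nose in the frame of board below -0.12 m and y of shaft in the frame of board below 0.01 m)) and linear speed of shaft below 0.1 m/s), for 0.2 s.
At the end, for the whole second after the job is handed in: The shaft lies flat between the rails on the red mat, nose within 8 mm of the stop face at the end of that lane, at rest; the oil can, the V block and the wire brush are within 20 mm of where they stood (angle between shaft's own z axis and vertical between 1.45 and 1.69 rad and x of shaft in the frame of board between -0.033 and 0.033 m and x of shaft_nose in the frame of board between -0.033 and 0.033 m and height (world z) of shaft between 0.02 and 0.04 m and height (world z) of shaft_nose between 0.02 and 0.04 m and ((y of red_mat in the frame of board above 0 m and y of shaft_nose in the frame of board above 0.207 m and y of shaft in the frame of board above 0.06 m) or (y of red_mat in the frame of board below 0 m and y of shaft_nose in the frame of board below -0.207 m and y of shaft in the frame of board below -0.06 m)) and linear speed of shaft below 0.02 m/s and distance of each of oil_can, v_block, cup_brush from where it was at the start of the episode below 0.02 m); the robot touches nothing.
It fails at once if the shaft is lifted (its base centre comes more than 48 mm, or its nose more than 165 mm, above the bench) (height (world z) of shaft above 0.048 m or height (world z) of shaft_nose above 0.165 m).
It fails at once if the shaft tips into the green lane ((y of red_mat in the frame of board above 0 m and y of shaft_nose in the frame of board below -0.06 m) or (y of red_mat in the frame of board below 0 m and y of shaft_nose in the frame of board above 0.06 m)).
It fails at once if the shaft comes off the channel of the board (x of shaft in the frame of board above 0.05 m or x of shaft in the frame of board below -0.05 m or x of shaft_nose in the frame of board above 0.055 m or x of shaft_nose in the frame of board below -0.055 m).
It fails at once if the oil can, the V block or the brush beside the board is moved more than 20 mm (distance of any of oil_can, v_block, cup_brush from where it was at the start of the episode above 0.02 m).
It also fails if it takes over 42 s, if anything falls off the work surface, if the arm or the gripper's body presses on something with over 40 N, if the wrist force passes 120 N, or if a joint passes its speed limit or range.

## Working session

There is one attempt and no reset: what is moved stays moved. The work goes in short steps, Python scripts to look and compute and a tool call to move; the robot and the scene stay as the last step left them, time stands still between calls to the robot, and variables do not carry over. Pictures are saved under pics/ and viewed, about 8 in all and at most 12, crops included, and the job is handed in when it is done.

Besides the shell and the picture viewer there is one more tool, called after "Call:" as name(argument=value, ...), one argument or row to a line, values as JSON. step_arm: Moves the arm, as the interface text tells. Its arguments: {"type":"object","properties":{"commands":{"type":"array"},"force":{"type":"number"}},"required":["commands"]}

```bash
mkdir -p pics
cat > h.py <<'E'
import numpy as np,cv2
from plant import telemetry, read_camera, camera_params, robot
def snap(name,f,crop=None,s=1):
    im=read_camera(name)[:,:,::-1]
    if crop: x0,y0,x1,y1=crop; im=im[y0:y1,x0:x1]
    cv2.imwrite('pics/'+f,cv2.resize(im,None,fx=s,fy=s,interpolation=cv2.INTER_CUBIC))
def ray(name,u,v):
    p=camera_params(name);K=np.array(p['mtx']);R=cv2.Rodrigues(np.array(p['rvec'],float))[0]
    n=cv2.undistortPoints(np.array([[[u,v]]],float),K,np.array([p['k1'],0,0,0,0.]))[0,0]
    return -R.T@np.array(p['tvec'],float).ravel(), R.T@np.array([n[0],n[1],1])
def at(name,u,v,z):
    o,d=ray(name,u,v); return (o+d*(z-o[2])/d[2]).round(4)
def proj(name,P):
    p=camera_params(name)
    return cv2.projectPoints(np.array(P,float).reshape(-1,1,3),np.array(p['rvec'],float),np.array(p['tvec'],float),np.array(p['mtx']),np.array([p['k1'],0,0,0,0.]))[0].reshape(-1,2).round(1)
E
python3 - <<'E'
from h import *
snap('top','t0.png');snap('side','s0.png');print(telemetry.read_state());
for c in('top','side'):print(ray(c,320,240))
E
```

```text
{'t': 0.1, 'q': array([-1.38237860e+00,  1.31073107e-01,  1.48915278e+00,  1.17565799e-05,
        1.52301245e+00, -8.54050756e-02]), 'dq': array([-0.00112823, -0.00138406, -0.00305103,  0.00024466,  0.00053423,
       -0.00036542]), 'joint_torque': array([ 9.62062732e-04, -5.61340749e+01, -4.93095696e+01,  7.69318035e-02,
        2.91464163e-02, -8.72064311e-05]), 'tool_pos': array([ 0.16220035, -0.57727415,  0.30180939]), 'orientation': array([ 2.07554962,  0.28768769, -2.07570257]), 'force': array([-0.06166873,  0.78417713,  0.37868546]), 'wrist_torque': array([ 0.00788817,  0.00262614, -0.01541578]), 'opening': 0.09316338916590179}
(array([0.50687028, 0.0188128 , 1.21313301]), array([ 0.07572498, -0.01688862, -0.99703598]))
(array([ 0.33240307, -0.6270658 ,  0.61055612]), array([ 0.28028233,  0.75661407, -0.59079766]))
```

View pics/t0.png

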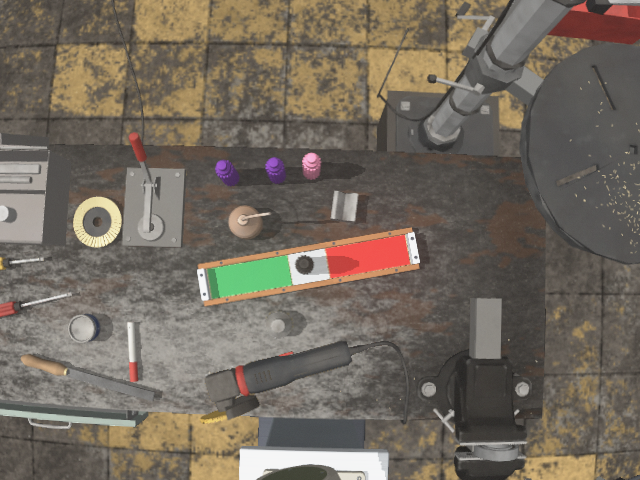

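View pics/s0.png

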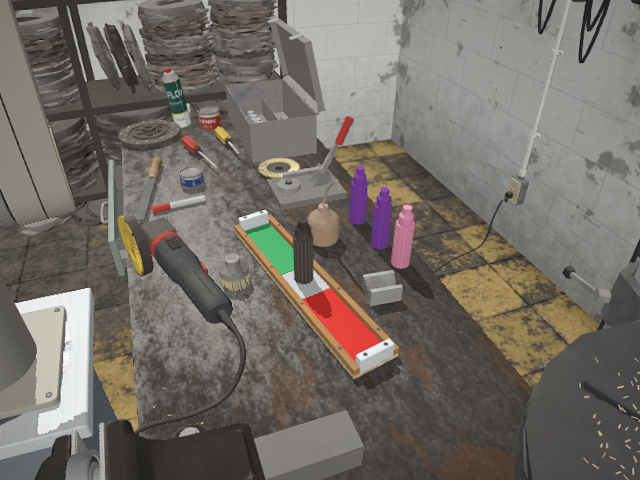

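The top view shows the board from about (203,283) to (414,247), with the red lane on the right (-y world) and the shaft top at (304,265). The oil can is at (245,220), the V block at (345,205) and the brush at (278,326). I need a closer crop.

Run:
```python
from h import *
snap('top','t1.png',(190,180,430,345),3.3)
for z,pts in((.038,[(203,283),(414,247)]),(.148,[(304,265)]),(0,[(278,326),(345,205),(245,220)])):
  for p in pts: print(p,z,at('top',*p,z))
print(at('side',303,283,.012))
```

```text
(203, 283) 0.038 [0.5    0.2386 0.038 ]
(414, 247) 0.038 [ 0.5869 -0.1976  0.038 ]
(304, 265) 0.148 [0.54   0.0295 0.148 ]
(278, 326) 0 [0.4136 0.0825 0.    ]
(345, 205) 0 [ 0.6761 -0.0536  0.    ]
(245, 220) 0 [0.6375 0.1605 0.    ]
[0.5386 0.0204 0.012 ]
```

View pics/t1.png

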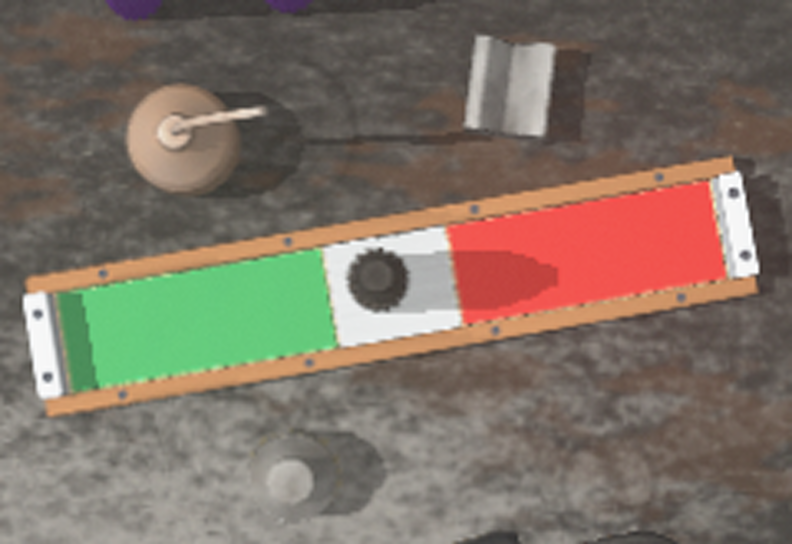

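The crop shows the stop inner edges centred near (55,344) and (720,227), the nose at (376,277), and the plate corners at (325,246), (447,227), (462,325) and (338,348).

```bash
cat >> h.py <<'E'
def c1(u,v,z): return at('top',190+u/3.3,180+v/3.3,z)
E
python3 - <<'E'
from h import *
a=c1(55,344,.038);b=c1(720.5,226.5,.038);d=b-a;L=np.hypot(*d[:2]);print(a,b,L,np.degrees(np.arctan2(d[1],d[0])))
u=d/L;n=np.array([-u[1],u[0],0])
c=np.mean([c1(*p,.012) for p in((325,246),(447,227),(462,325),(338,348))],0);m=(a+b)/2
print('centre',c,m)
for q in (c1(376,277,.148),c1(378,281,.112)):print(q,(q-m)@u,(q-m)@n)
print('brush',c1(290,480,.058),'can',c1(174,127,.12),c1(265,110,.177),'v',c1(508,85,.034), c1(500,130,.034))
E
```

```text
[0.4977 0.2309 0.038 ] [ 0.5832 -0.1857  0.038 ] 0.42528321151910053 -78.40207179756858
centre [0.54075 0.01995 0.012  ] [0.54045 0.0226  0.038  ]
[0.542  0.0296 0.148 ] -0.006545461764307092 0.002925650404951715
[0.5409 0.0288 0.112 ] -0.00598294249827381 0.0016872756331877882
brush [0.4191 0.0797 0.058 ] can [0.6274 0.151  0.12  ] [0.632  0.0937 0.177 ] v [ 0.6697 -0.0494  0.034 ] [ 0.6408 -0.0449  0.034 ]
```

```bash
cat >> h.py <<'E'
from scipy.spatial.transform import Rotation as Ro
u=np.array([.201,-.9796,0]);u/=np.linalg.norm(u);n=np.array([-u[1],u[0],0]);B=np.array([.5406,.0213,0])
def go(s,nn,tipz,sg=1,align=True):
    st=telemetry.read_state();R=Ro.from_rotvec(st['orientation'])
    T=B+s*u+nn*n+np.array([0,0,tipz+.084])
    x=np.array([0,0,-1.]);y=sg*u;G=Ro.from_matrix(np.c_[x,y,np.cross(x,y)])
    print('s,n,tipz',s,nn,tipz,'xyz mm',(R.inv().apply(T-st['tool_pos'])*1000).round(1),'turn',(R.inv()*G).as_rotvec().round(3))
E
python3 - <<'E'
from h import *
print(Ro.from_rotvec(telemetry.read_state()['orientation']).as_matrix().round(3))
for sg in(1,-1):
  go(-.075,.002,.28,sg);go(-.075,.002,.122,sg)
E
```

```text
[[-0.     0.27  -0.963]
 [ 0.001 -0.963 -0.27 ]
 [-1.    -0.001 -0.   ]]
s,n,tipz -0.075 0.002 0.28 xyz mm [ -61.2 -548.8 -533.5] turn [ 0.071 -0.     0.001]
s,n,tipz -0.075 0.002 0.122 xyz mm [  96.8 -548.6 -533.5] turn [ 0.071 -0.     0.001]
s,n,tipz -0.075 0.002 0.28 xyz mm [ -61.2 -548.8 -533.5] turn [-3.07e+00 -2.00e-03 -0.00e+00]
s,n,tipz -0.075 0.002 0.122 xyz mm [  96.8 -548.6 -533.5] turn [-3.07e+00 -2.00e-03 -0.00e+00]
```

Call:
step_arm(
  commands=[
    {"xyz":[-60,0,0],"turn":[0,0,0],"grip":0},
    {"xyz":[-60,-40,-40],"turn":[0.02,0,0],"grip":0},
    {"xyz":[-60,-80,-78],"turn":[0.07,0,0],"grip":0},
    {"xyz":[-60,-123,-119],"turn":[0.07,0,0],"grip":0},
    {"xyz":[-60,-165,-160],"turn":[0.07,0,0],"grip":0},
    {"xyz":[-60,-207,-201],"turn":[0.07,0,0],"grip":0},
    {"xyz":[-60,-250,-242],"turn":[0.07,0,0],"grip":0},
    {"xyz":[-60,-292,-284],"turn":[0.07,0,0],"grip":0},
    {"xyz":[-60,-335,-325],"turn":[0.07,0,0],"grip":0},
    {"xyz":[-60,-377,-366],"turn":[0.07,0,0],"grip":0},
    {"xyz":[-60,-420,-408],"turn":[0.07,0,0],"grip":0},
    {"xyz":[-60,-460,-447],"turn":[0.07,0,0],"grip":0},
  ],
  force=30,
)

```text
t: 1.65
tool_pos: [0.4687, -0.0118, 0.3627]
orientation: [2.114, 0.217, -2.114]
force: [0.1, -0.3, 0.8]
opening: 0.0004
```

Run:
```python
from h import *
go(-.075,.002,.28);go(-.075,.002,.122)
```

```text
s,n,tipz -0.075 0.002 0.28 xyz mm [ -1.3 -92.9 -79.2] turn [ 0.002 -0.    -0.   ]
s,n,tipz -0.075 0.002 0.122 xyz mm [156.7 -92.9 -79.2] turn [ 0.002 -0.    -0.   ]
```

Call:
step_arm(
  commands=[
    {"xyz":[0,-47,-40],"turn":[0,0,0],"grip":0},
    {"xyz":[0,-94,-80],"turn":[0,0,0],"grip":0},
    {"xyz":[0,-94,-80],"turn":[0,0,0],"grip":0},
    {"xyz":[50,-94,-80],"turn":[0,0,0],"grip":0},
    {"xyz":[100,-94,-80],"turn":[0,0,0],"grip":0},
    {"xyz":[157,-94,-80],"turn":[0,0,0],"grip":0},
    {"xyz":[157,-94,-80],"turn":[0,0,0],"grip":0},
    {"xyz":[157,-94,-80],"turn":[0,0,0],"grip":0},
  ],
)

```text
t: 2.65
tool_pos: [0.5283, 0.0938, 0.208]
orientation: [2.117, 0.215, -2.112]
force: [0.4, -0.2, 0.7]
opening: 0.0004
```

Run:
```python
from h import *
go(-.045,.002,.122);go(-.075,.002,.122)
snap('top','t2.png',(240,210,380,315),5.5);snap('side','s2.png',(200,120,440,300),3.3)
```

```text
s,n,tipz -0.045 0.002 0.122 xyz mm [ 2.  28.5  0.6] turn [ 0.001 -0.002 -0.   ]
s,n,tipz -0.075 0.002 0.122 xyz mm [ 2.  -1.5  0.6] turn [ 0.001 -0.002 -0.   ]
```

View pics/s2.png

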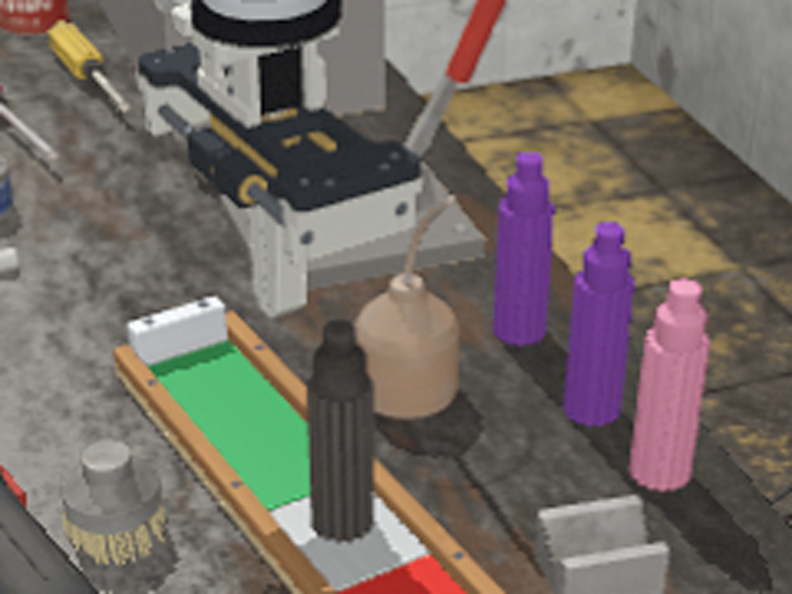

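The side view shows the closed fingertips at about (285,310), behind the shaft and level with its nose at (340,328), clear of the oil can and its spout. Now the topple push.

Call:
step_arm(
  commands=[
    {"xyz":[2,14,0],"turn":[0,0,0],"grip":0},
    {"xyz":[2,28,0],"turn":[0,0,0],"grip":0},
    {"xyz":[2,35,0],"turn":[0,0,0],"grip":0},
    {"xyz":[2,42,0],"turn":[0,0,0],"grip":0},
    {"xyz":[2,49,0],"turn":[0,0,0],"grip":0},
    {"xyz":[2,56,0],"turn":[0,0,0],"grip":0},
    {"xyz":[2,62,0],"turn":[0,0,0],"grip":0},
    {"xyz":[2,68,0],"turn":[0,0,0],"grip":0},
  ],
)

```text
t: 3.75
tool_pos: [0.5413, 0.0273, 0.2037]
orientation: [2.114, 0.216, -2.114]
force: [-0.2, -0.4, -0.3]
opening: 0.0003
```

Run:
```python
from h import *
go(-.03,.002,.122);print(telemetry.read_state()['force'])
snap('side','s3.png',(200,120,440,380),2.2)
```

```text
s,n,tipz -0.03 0.002 0.122 xyz mm [ -2.3 -24.3  -0.1] turn [ 0.001  0.    -0.   ]
[-0.21274449 -0.3989699  -0.2834876 ]
```

View pics/s3.png

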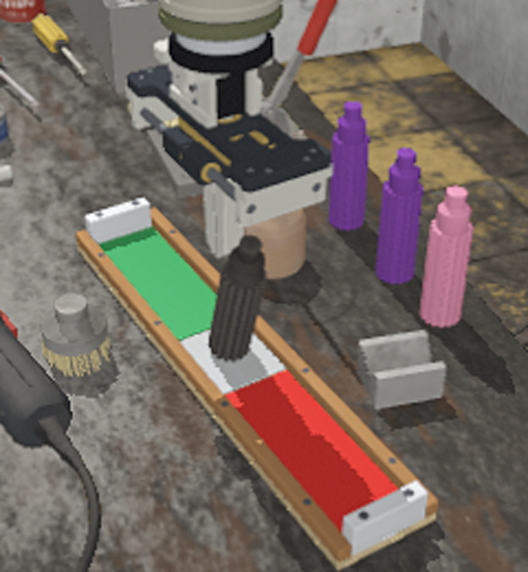

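The shaft leans towards the red lane: its nose has moved from about (227,219) to (250,243) in this crop, roughly along the lane. I'll continue the push.

Call:
step_arm(
  commands=[
    {"xyz":[0,6,0],"turn":[0,0,0],"grip":0},
    {"xyz":[0,12,0],"turn":[0,0,0],"grip":0},
    {"xyz":[0,18,0],"turn":[0,0,0],"grip":0},
    {"xyz":[0,18,0],"turn":[0,0,0],"grip":0},
    {"xyz":[0,18,0],"turn":[0,0,0],"grip":0},
    {"xyz":[0,18,0],"turn":[0,0,0],"grip":0},
    {"xyz":[0,18,0],"turn":[0,0,0],"grip":0},
  ],
)

```text
t: 4.68
tool_pos: [0.5449, 0.0103, 0.2037]
orientation: [2.114, 0.216, -2.114]
force: [0.4, 0.4, 0.5]
opening: 0.0004
```

Run:
```python
from h import *
go(-.05,.002,.122);go(-.05,.002,.022);print(telemetry.read_state()['force'])
snap('side','s4.png',(200,120,440,380),2.2)
```

```text
s,n,tipz -0.05 0.002 0.122 xyz mm [ -2.3 -61.7  -0.1] turn [0.002 0.    0.   ]
s,n,tipz -0.05 0.002 0.022 xyz mm [ 97.7 -61.7  -0.1] turn [0.002 0.    0.   ]
[0.39141045 0.43158205 0.46622526]
```

View pics/s4.png

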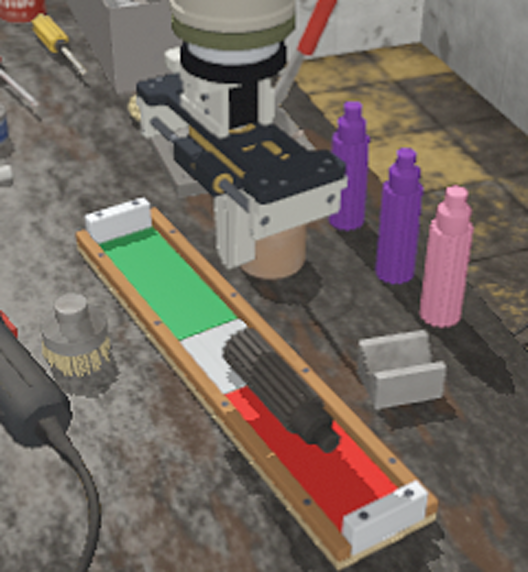

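The shaft lies in the red lane with its base near crop (233,353) and its nose near (330,443). I'll convert these to lane coordinates before descending behind the base.

Run:
```python
from h import *
for p in((233,353),(332,441)):
  q=at('side',200+p[0]/2.2,120+p[1]/2.2,.030);print(q,(q-B)@u,(q-B)@n)
```

```text
[0.5397 0.0059 0.03  ] 0.014904812117260646 -0.003977005877435969
[ 0.5783 -0.1167  0.03  ] 0.14276127511351427 0.009192841125761568
```

Call:
step_arm(
  commands=[
    {"xyz":[0,-30,0],"turn":[0,0,0],"grip":0},
    {"xyz":[0,-60,1],"turn":[0,0,0],"grip":0},
    {"xyz":[0,-60,2],"turn":[0,0,0],"grip":0},
    {"xyz":[40,-60,3],"turn":[0,0,0],"grip":0},
    {"xyz":[70,-60,3],"turn":[0,0,0],"grip":0},
    {"xyz":[90,-60,3],"turn":[0,0,0],"grip":0},
    {"xyz":[96,-60,3],"turn":[0,0,0],"grip":0},
    {"xyz":[96,-60,3],"turn":[0,0,0],"grip":0},
    {"xyz":[96,-45,3],"turn":[0,0,0],"grip":0},
    {"xyz":[96,-35,3],"turn":[0,0,0],"grip":0},
    {"xyz":[96,-25,3],"turn":[0,0,0],"grip":0},
  ],
)

```text
t: 6.1
tool_pos: [0.5375, 0.0329, 0.1084]
orientation: [2.116, 0.215, -2.113]
force: [-0.1, 0.5, -0.4]
opening: 0.0005
```

Run:
```python
from h import *
go(.0615,-.001,.022);print(telemetry.read_state()['force'])
```

```text
s,n,tipz 0.0615 -0.001 0.022 xyz mm [ 2.4 73.5  0.4] turn [ 0.001 -0.001 -0.   ]
[-0.07087737  0.51607419 -0.38165186]
```

Call:
step_arm(
  commands=[
    {"xyz":[1,6,0],"turn":[0,0,0],"grip":0},
    {"xyz":[1,12,0],"turn":[0,0,0],"grip":0},
    {"xyz":[1,18,0],"turn":[0,0,0],"grip":0},
    {"xyz":[1,24,0],"turn":[0,0,0],"grip":0},
    {"xyz":[1,30,0],"turn":[0,0,0],"grip":0},
    {"xyz":[1,35,0],"turn":[0,0,0],"grip":0},
    {"xyz":[1,40,0],"turn":[0,0,0],"grip":0},
    {"xyz":[1,45,0],"turn":[0,0,0],"grip":0},
    {"xyz":[1,50,0],"turn":[0,0,0],"grip":0},
    {"xyz":[1,55,0],"turn":[0,0,0],"grip":0},
    {"xyz":[1,60,0],"turn":[0,0,0],"grip":0},
    {"xyz":[1,63,0],"turn":[0,0,0],"grip":0},
  ],
)

```text
t: 7.6
tool_pos: [0.5497, -0.0274, 0.1068]
orientation: [2.114, 0.217, -2.115]
force: [-1.0, 5.4, 3.3]
opening: 0.0004
```

Run:
```python
from h import *
go(.0615,-.001,.022);print(telemetry.read_state()['force'])
snap('side','s5.png',(270,220,430,380),3.7)
```

```text
s,n,tipz 0.0615 -0.001 0.022 xyz mm [ 0.8 12.   0.1] turn [0.002 0.    0.001]
[-0.99057458  5.35177002  3.34430575]
```

View pics/s5.png

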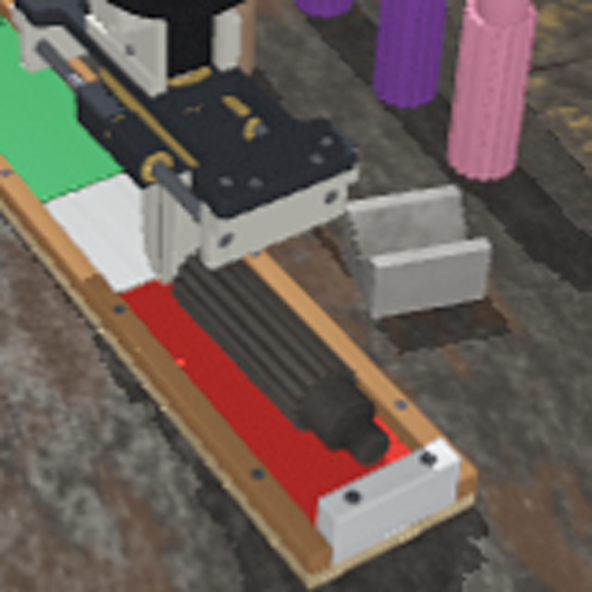

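The finger is on the base and sliding it with about 5 N. The nose, at crop (370,450), is some 10 mm short of the stop. I'll push on in small steps and watch the force.

Call:
step_arm(
  commands=[
    {"xyz":[0,5,0],"turn":[0,0,0],"grip":0},
    {"xyz":[0,8,0],"turn":[0,0,0],"grip":0},
    {"xyz":[0,11,0],"turn":[0,0,0],"grip":0},
  ],
)

```text
t: 8.02
tool_pos: [0.5519, -0.0382, 0.1067]
orientation: [2.114, 0.217, -2.114]
force: [-1.4, 5.6, 3.6]
opening: 0.0004
```

Call:
step_arm(
  commands=[
    {"xyz":[0,2,0],"turn":[0,0,0],"grip":0},
    {"xyz":[0,3,0],"turn":[0,0,0],"grip":0},
  ],
)

```text
t: 8.28
tool_pos: [0.5523, -0.0402, 0.1067]
orientation: [2.115, 0.219, -2.116]
force: [-3.1, 12.3, 5.7]
opening: 0.0002
```

Call:
step_arm(
  commands=[
    {"xyz":[0,1,0],"turn":[0,0,0],"grip":0},
    {"xyz":[0,1,0],"turn":[0,0,0],"grip":0},
  ],
)

```text
t: 8.52
tool_pos: [0.5523, -0.0403, 0.1067]
orientation: [2.115, 0.221, -2.116]
force: [-3.6, 14.9, 5.6]
opening: 0.0005
```

Call:
step_arm(
  commands=[
    {"xyz":[0,-10,0],"turn":[0,0,0],"grip":0},
    {"xyz":[0,-25,0],"turn":[0,0,0],"grip":0},
    {"xyz":[0,-40,0],"turn":[0,0,0],"grip":0},
    {"xyz":[-40,-40,0],"turn":[0,0,0],"grip":0},
    {"xyz":[-90,-40,0],"turn":[0,0,0],"grip":0},
    {"xyz":[-150,-60,0],"turn":[0,0,0],"grip":0},
    {"xyz":[-200,-60,0],"turn":[0,0,0],"grip":0},
    {"xyz":[-200,-60,0],"turn":[0,0,0],"grip":0},
    {"xyz":[-200,-60,0],"turn":[0,0,0],"grip":0},
  ],
)

```text
t: 9.65
tool_pos: [0.5403, 0.0168, 0.3061]
orientation: [2.113, 0.216, -2.114]
force: [0.4, -0.2, -1.6]
opening: 0.0004
```

Run:
```python
from h import *
print(telemetry.read_state()['force'])
snap('side','s6.png',(200,180,440,380),3.3)
```

```text
[ 0.42904639 -0.1657422  -1.58205651]
```

View pics/s6.png

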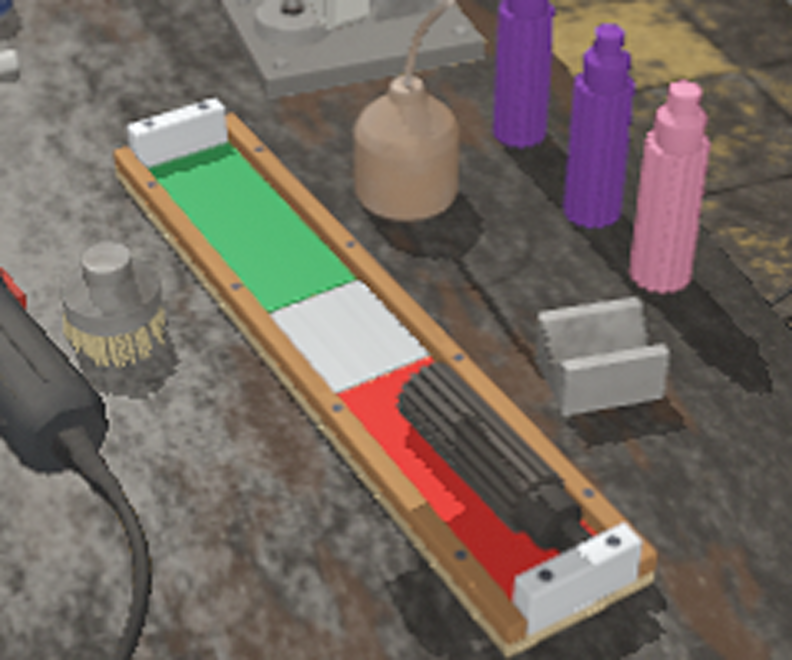

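The nose is at the stop (about (590,545)), the shaft lies flat between the rails, and the brush, can and V block sit where they did before. The fingers are well clear, so I'm handing in.

```bash
python3 -c "
from plant import robot
print(robot.close_job())"
```

```text
the job is handed in; nothing more can be done
None
```

I toppled the shaft into the red lane with the closed fingertips, pushed it by its base until the nose met the stop, lifted the fingers clear and handed the job in. The hand-in gives no verdict.

- **At the stop:** The push force rose from about 7 N while sliding to about 16 N, and the fingers stopped moving. The finger position puts the nose about 216 mm from the board's centre, against a stop face at 215 mm.
- **Last picture:** The shaft lies flat between the rails on the red mat with its nose at the stop; the stop hides the exact contact point. The oil can, V block and wire brush show no shift from the earlier pictures.
- **Checks:** None failed. One disagreed slightly: my camera measurement of the distance between the two stop faces came out at 425 mm instead of 430 mm. It did not matter, because the final position was set by force.

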